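# Set the brass stop collar of a pour-over coffee stand

### The arm

A 6-joint arm with a two-finger parallel gripper is mounted at the origin on the work surface. World frame = base frame: x ahead of the robot, y to its left, z up, the work surface at z = 0. Lengths are in m, angles in rad, forces in N, time in s.
With the tool pointing down it reaches from about 0.35 to 0.775 m from the base axis. Payload 7.3 kg.
Tool frame: the origin (TCP) lies at the centre of the arm's flange, where the gripper is bolted on; the fingertips stand 178 mm ahead of it and the grasp point (between the pads) lies 159 mm ahead of it; z points along the fingers, y is the line along which they close (so a half turn about z gives the same grasp; the last joint's range is limited). The gripper opens to 92 mm and grips with 3 to 60 N. Pads are 19 mm wide; open, the fingers measure 130 mm over their backs; the gripper's body (75 mm by 190 mm) begins 47 mm behind the grasp point.
Start: joints at [1.081, 0.342, 1.524, -0, 1.275, -0.146], TCP at [0.177, 0.494, 0.405] pointing down, gripper open.
Joint ranges: [-2.53, 2.53], [-0.77, 2.02], [0.04, 2.7], [-1, 4.14], [0.28, 2.66], [-3.11, 3.11]. Speed limits (rad/s): [2.57, 2.57, 3.14, 3.14, 3.14, 3.14].

### API

Orientations are given as [roll, pitch, yaw] about the fixed x, y, z axes, in that order (R = Rz(yaw) Ry(pitch) Rx(roll)).
In Python, from cell import robot gives the robot as it stands.
- The arm moves only by the tool tcp_steps, called after ">>>" as a command line: name --argument value ..., lists and objects as JSON in quotes. Schema: {"type":"object","properties":{"increments":{"type":"array","items":{"type":"array","items":{"type":"array","items":{"type":"number"},"minItems":6,"maxItems":6},"minItems":1,"maxItems":8},"minItems":1,"maxItems":1},"jaw":{"type":"number"},"clamp_n":{"type":"number"},"only":{"type":"string"},"quiet":{"type":"boolean"},"lines":{"type":"string"}},"required":["increments"],"additionalProperties":false}. increments is a list that holds a single list of rows (three levels of brackets), with 1 to 8 rows, each of 6 numbers: dx, dy, dz in units of 50 mm, then a rotation vector rx, ry, rz in units of 0.25 rad; each row shifts and turns the commanded pose from where the row before left it, along the tool's axes as they then stand; what a row does not reach is not made up. A row lasts 1/12 s, in which the tool goes at most 0.0417 m and 0.125 rad, less where a joint would pass 70% of its speed; a pose out of reach is approached as far as the arm can. jaw is the finger opening in m, set as the call begins (left out keeps the last). The fingers move at their own pace and stop on an object; clamp_n is the grip in N (left out, the last holds). Time passes only in rows, so rows that do not move let the fingers close. The tool returns the time, the measured TCP pose, the force, the opening and the grip force at its end. only (a regular expression) keeps the lines of the reply that match it, lines (a string "A,B") keeps lines A to B, and quiet returns only ok. Input that does not fit is refused with a message, and nothing moves.
- robot.observe(): the state, without advancing time (a new reading comes with each control period).
- robot.read_camera(name): name is "side" or "top" or "wrist"; returns a dict with "image" (400x640x3 uint8, red, green, blue), "fx", "fy", "cx", "cy" (pixels), "pose" (4x4, takes a point from camera to world coordinates). Camera axes: x right, y down, z forward; pixel columns grow to the right and rows downward; lengths in m; the calibration is good to about 2 mm. A picture is of the moment at which its call begins. There is no depth.
- robot.hand_in(): hands the job in; it is judged then, once.
The state is a dict: "time": time; "qpos": joint angles; "qvel": joint speeds; "joint_efforts": joint torques, N m; "tool_pos": TCP position; "tool_rot": TCP orientation; "contact_force": force on the tool from outside, world axes, zero at the start; "torque": the same for the moment, N m; "opening": finger opening in m; "grip_force": force on a finger pad.
Only numpy, scipy, OpenCV 4.12 (cv2) and the standard library are available. Lean on these libraries where they do the work, as an engineer would, in place of code of your own. Each camera call takes 0.05 s, during which the arm holds its last target. There are 200 camera calls.

### The job

Two pour-over stands stand on the kitchen counter with their dripper arms taken off. On the stand with the brass collar, spin the knurled brass collar up its threaded column until its top face is level with the red band on the gauge post beside it (anywhere within the height of the band will do, the middle is best), then let go. Do not shift the red band, and leave the black collar of the other stand where it is.

Things in the scene. Friction and masses are not known exactly. Their poses are not given: they have to be found in the camera images.
- brass_top (a point): Centre of the top face (z up) of the knurled brass collar, an upright cylinder 56 mm wide and 30 mm high below this point, on a steel threaded column 26 mm thick on a fixed walnut plinth (90 x 190 x 18 mm). It starts at the bottom of its run, its top 160 mm above the counter; the column's tip is 197 mm above the counter. Free all round but for the gauge post, 105 mm to one side.
- brass (a joint): Angle of the brass collar on its steep right-hand thread (rad): 0 at the start, at most 1.7, growing anticlockwise as seen from above. Anticlockwise raises the collar by 20 mm per radian (0.35 mm per degree), clockwise lowers it. It rises as it turns, so the gripper must rise with it; it turns stiffly (0.12 N m) and stays where it is left.
- brass_band_mid (a point): Middle of the red band, the measured height: a red sleeve 26 mm wide and 12 mm high (6 mm above and below this point; z up) on the aluminium gauge post, 10 mm thick, its tip 195 mm above the counter, on the same walnut plinth. Its height differs each time: 10 to 28 mm above the starting height of the collar's top. It is stiff but could be pushed along the post.
- black_top (a point): Centre of the top face of the black collar of the other stand: same size and make, but with a black collar, a white plinth and a blue band. Leave this collar as it is.

How it is judged:
At the end, for the whole second after the job is handed in: The top face of the brass collar is within the height of the red band (no more than 6 mm above or below its middle), the band has not been shifted (by 4 mm or more) and the black collar is where it was (within 4 mm) (z of brass_top in the frame of brass_band_mid between -0.006 and 0.006 m and distance of each of brass_band_mid, black_top from where it was at the start of the episode below 0.004 m); the robot touches nothing.
It fails at once if the black collar is turned up or down by more than 6 mm (distance of black_top from where it was at the start of the episode above 0.006 m).
It fails at once if the red band is shifted by more than 6 mm (distance of brass_band_mid from where it was at the start of the episode above 0.006 m).
It also fails if it takes over 38 s, if anything falls off the work surface, if the arm or the gripper's body presses on something with over 40 N, if the wrist force passes 120 N, or if a joint passes its speed limit or range.

## Working session

There is one attempt and no reset: what is moved stays moved. The work goes in short steps, Python scripts to look and compute and a tool call to move; the robot and the scene stay as the last step left them, time stands still between calls to the robot, and variables do not carry over. Pictures are saved under pics/ and viewed, at most 10 in all, crops included, and the job is handed in when it is done.

```bash
mkdir -p pics; ls
```

Run:
```python
from cell import robot
import cv2,numpy as np
for n in ("side","top","wrist"):
    c=robot.read_camera(n); cv2.imwrite(f"pics/{n}0.png",c["image"][:,:,::-1]); print(n,c["fx"],c["fy"],c["cx"],c["cy"],np.round(c["pose"],4).tolist())
    np.savez(f"{n}0.npz",**c)
s=robot.observe();print(s["time"],s["tool_pos"],s["tool_rot"],s["opening"])
```

```text
cell.py
pics
side 369.4677194537552 369.4677194537552 316.3935124831228 197.71071287733136 [[-1.0, -0.0012, 0.0029, 0.5229], [-0.0028, 0.7192, -0.6948, 0.4583], [-0.0013, -0.6948, -0.7192, 0.6923], [0.0, 0.0, 0.0, 1.0]]
top 467.9126561532686 467.9126561532686 311.3276600266874 191.75770038693145 [[0.0258, -0.9933, 0.1129, 0.4447], [-0.9995, -0.0277, -0.0152, 0.0037], [0.0182, -0.1125, -0.9935, 1.0616], [0.0, 0.0, 0.0, 1.0]]
wrist 275.9928778203676 275.9928778203676 321.3896422838519 201.73708121762428 [[0.3377, 0.897, 0.2851, 0.0995], [0.9412, -0.3217, -0.1027, 0.522], [-0.0004, 0.3031, -0.953, 0.3838], [0.0, 0.0, 0.0, 1.0]]
0.15 [0.1768858  0.49418705 0.40420172] [-3.14040543e+00 -1.76935705e-04  2.79777546e+00] 0.0915496868201375
```

View pics/side0.png

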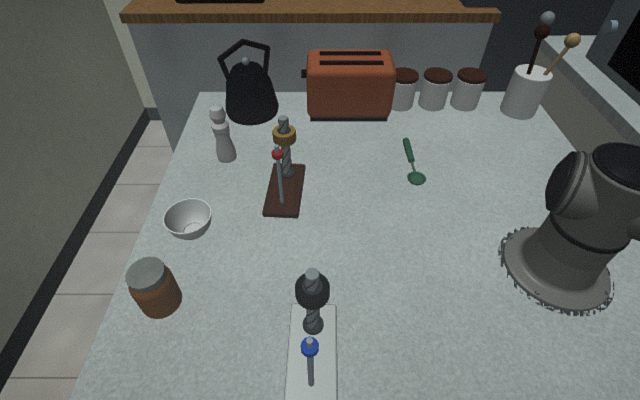

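View pics/top0.png

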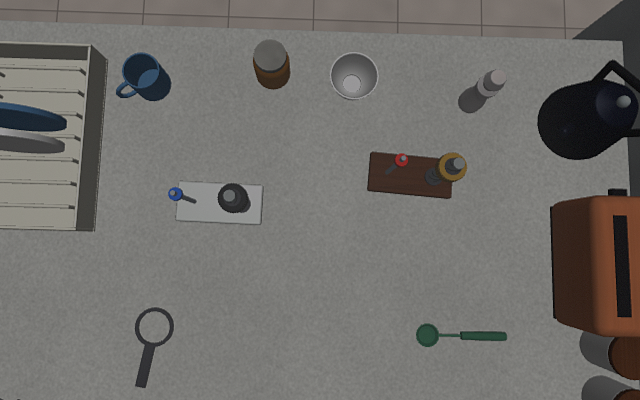

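The side view shows the brass collar at about (284,130) with the red band at (278,154). The top view shows the collar at about (452,167) and the band at (401,160). The gauge post is on the +y side of the column.

Create h.py:
```python
import numpy as np,cv2
def load(n): return dict(np.load(n+".npz"))
def ray(c,u,v):
    d=c["pose"][:3,:3]@np.array([(u-c["cx"])/c["fx"],(v-c["cy"])/c["fy"],1]); return c["pose"][:3,3],d/np.linalg.norm(d)
def onz(c,u,v,z): o,d=ray(c,u,v); return o+d*(z-o[2])/d[2]
def tri(a,b):
    (o,d),(p,e)=a,b; t,s=np.linalg.lstsq(np.c_[d,-e],p-o,rcond=None)[0]; x,y=o+t*d,p+s*e
    return (x+y)/2,np.linalg.norm(x-y)
def mask(im,lo,hi,box):
    m=cv2.inRange(cv2.cvtColor(im,cv2.COLOR_RGB2HSV),lo,hi); k=np.zeros_like(m); x0,y0,x1,y1=box; k[y0:y1,x0:x1]=m[y0:y1,x0:x1]; return k
```

Run:
```python
from h import *
s,t=load("side0"),load("top0")
P={}
for n,c,bx in(("s",s,(255,105,310,220)),("t",t,(365,140,480,200))):
    for nm,lo,hi in(("red",(0,150,70),(6,255,255)),("red2",(174,150,70),(180,255,255)),("brass",(14,90,50),(28,255,255))):
        m=mask(c["image"],lo,hi,bx); y,x=np.nonzero(m)
        if len(x): print(n,nm,len(x),x.mean(),y.mean(),x.min(),x.max(),y.min(),y.max())
a=cv2.resize(s["image"][100:220,240:330],None,fx=5,fy=5,interpolation=cv2.INTER_CUBIC)
b=cv2.resize(t["image"][140:210,365:480],(345*800//1000*1,168*1+0)) if 0 else cv2.resize(t["image"][140:210,365:435+45],None,fx=3,fy=3,interpolation=cv2.INTER_CUBIC)
o=np.zeros((600,800,3),np.uint8);o[:600,:450]=a;o[:210,452:797]=b[:210,:345]
cv2.imwrite("pics/crop.png",o[:,:,::-1])
```

```text
s red 50 276.62 153.6 272 282 150 158
s red2 5 276.0 155.2 274 280 151 158
s brass 317 284.02208201892745 140.52996845425866 269 302 125 208
t red 99 400.5959595959596 160.37373737373738 395 407 154 166
t brass 399 449.49624060150376 167.7644110275689 435 466 153 182
```

View pics/crop.png

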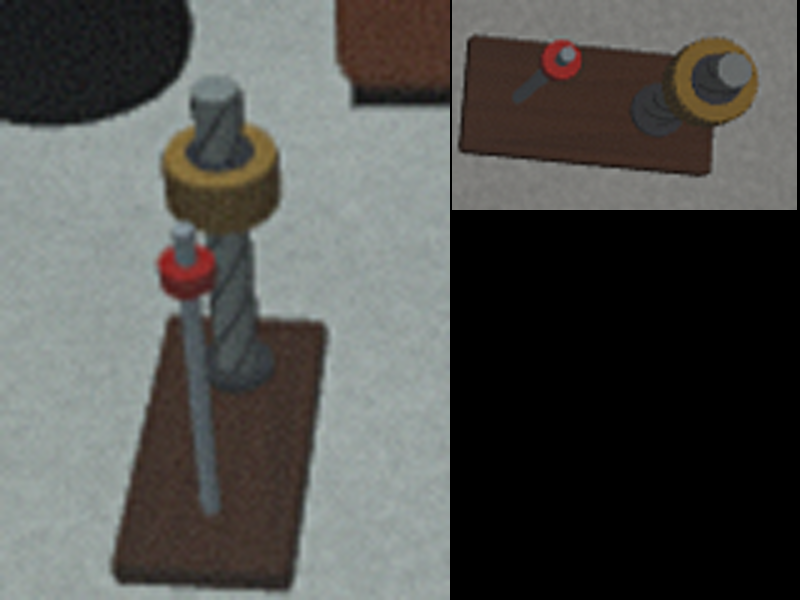

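Run:
```python
from h import *
s,t=load("side0"),load("top0")
np.set_printoptions(precision=4,suppress=True)
for n,a,b in(("tip",(283.2,117.6),(459.3,163.3)),("ringtop",(284.2,131),(453.3,166)),("band",(277.4,154.4),(401.7,160.3)),("post",(276.6,146.2),(403.3,158))):
    print(n,*tri(ray(s,*a),ray(t,*b)))
print(onz(t,459.3,163.3,.197),onz(s,283.2,117.6,.197),onz(t,453.3,166,.16),onz(s,284.2,131,.16),onz(t,403.3,158,.195),onz(s,276.6,146.2,.195))
for u,v in((437,177),): print("base",onz(t,u,v,.018))
for z in (.165,.17,.175,.18,.185,.19): print(z,onz(t,401.7,160.3,z),onz(s,277.4,154.4,z))
```

```text
tip [ 0.6049 -0.288   0.1936] 0.0008336945542802751
ringtop [ 0.6058 -0.2892  0.1543] 0.0021358390115681415
band [ 0.6128 -0.1844  0.1662] 0.0005585745354225024
post [ 0.6125 -0.1823  0.1909] 0.0007442300470764216
[ 0.6047 -0.2869  0.197 ] [ 0.6039 -0.2828  0.197 ] [ 0.6058 -0.2874  0.16  ] [ 0.6038 -0.281   0.16  ] [ 0.6121 -0.1814  0.195 ] [ 0.6114 -0.177   0.195 ]
base [ 0.6049 -0.2959  0.018 ]
0.165 [ 0.6133 -0.1847  0.165 ] [ 0.6127 -0.1858  0.165 ]
0.17 [ 0.6123 -0.1837  0.17  ] [ 0.6118 -0.1797  0.17  ]
0.175 [ 0.6114 -0.1826  0.175 ] [ 0.611  -0.1736  0.175 ]
0.18 [ 0.6105 -0.1816  0.18  ] [ 0.6101 -0.1675  0.18  ]
0.185 [ 0.6095 -0.1805  0.185 ] [ 0.6093 -0.1614  0.185 ]
0.19 [ 0.6086 -0.1795  0.19  ] [ 0.6084 -0.1553  0.19  ]
```
Axis ≈ (0.605,-0.287). Post (0.612,-0.182): distance 105 ✓. z bias -4mm in tri -> band z ≈ 0.170. So rise ≈ 10-11 mm → 0.5 rad. Measure precisely with wrist afterwards by relative height.

Column axis is at about (0.605, -0.287). The post is at about (0.612, -0.182), 105 mm away as it should be. Band middle is about 25 mm below the post tip, so z is about 0.170. I'll turn the tool first, then travel.

Units first: shifts go in units of 50 mm and turns go in units of 0.25 rad. So -0.01 m is -0.2, 0.12 rad is 0.48.

>>> tcp_steps --increments '[[[0,0,-0.2,0,0,0.48],[0,0,-0.2,0,0,0.48],[0,0,0,0,0,0.48],[0,0,0,0,0,0.48],[0,0,0,0,0,0.48],[0,0,0,0,0,0.48],[0,0,0,0,0,0.48]]]' --jaw 0.092

```text
time: 0.73
tool_pos: [0.1769, 0.4942, 0.4244]
tool_rot: [-3.141, 0.0, 1.952]
contact_force: [0.5, -0.4, 0.1]
opening: 0.0922
grip_force: 0.0
```

>>> tcp_steps --increments '[[[0,0,0,0,0,0.48],[0,0,0,0,0,0.48],[0,0,0,0,0,0.48],[0,0,0,0,0,0.48],[0,0,0,0,0,0.48],[0,0,0,0,0,0.48],[0,0,0,0,0,0.08]]]'

```text
time: 1.32
tool_pos: [0.1769, 0.4942, 0.4244]
tool_rot: [-3.142, 0.001, 1.213]
contact_force: [-0.8, 0.0, 0.1]
opening: 0.0918
grip_force: 0.0
```

>>> tcp_steps --increments '[[[-0.5,0.56,0,0,0,0],[-0.5,0.56,0,0,0,0],[-0.5,0.56,0,0,0,0],[-0.5,0.56,0,0,0,0],[-0.5,0.56,0,0,0,0],[-0.5,0.56,0,0,0,0],[-0.5,0.56,0,0,0,0],[-0.5,0.56,0,0,0,0]]]'

```text
time: 1.98
tool_pos: [0.3182, 0.2275, 0.4248]
tool_rot: [3.141, -0.0, 1.221]
contact_force: [1.3, 0.7, 0.6]
opening: 0.0921
grip_force: 0.0
```

In the tool's units: -0.031 m is -0.62, 0.026 m is 0.52.

>>> tcp_steps --increments '[[[-0.62,0.52,0,0,0,0],[-0.62,0.52,0,0,0,0],[-0.62,0.52,0,0,0,0],[-0.62,0.52,0,0,0,0],[-0.62,0.52,0,0,0,0],[-0.62,0.52,0,0,0,0]]]'

```text
time: 2.48
tool_pos: [0.4001, -0.0013, 0.4248]
tool_rot: [3.141, -0.0, 1.221]
contact_force: [1.0, 1.0, 0.9]
opening: 0.0919
grip_force: 0.0
```

>>> tcp_steps --increments '[[[-0.62,0.52,0.2,0,0,0],[-0.62,0.52,0.2,0,0,0],[-0.62,0.52,0.2,0,0,0],[-0.62,0.52,0.2,0,0,0],[-0.62,0.52,0,0,0,0],[0,0,0,0,0,0],[0,0,0,0,0,0]]]'

```text
time: 3.07
tool_pos: [0.4686, -0.1914, 0.3838]
tool_rot: [-3.14, -0.0, 1.217]
contact_force: [-0.6, 0.4, 0.9]
opening: 0.092
grip_force: 0.0
```

Run:
```python
from cell import robot
import cv2,numpy as np
c=robot.read_camera("wrist"); np.savez("wrist1.npz",**c); cv2.imwrite("pics/wrist1.png",c["image"][:,:,::-1])
```

```text
(no output)
```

View pics/wrist1.png

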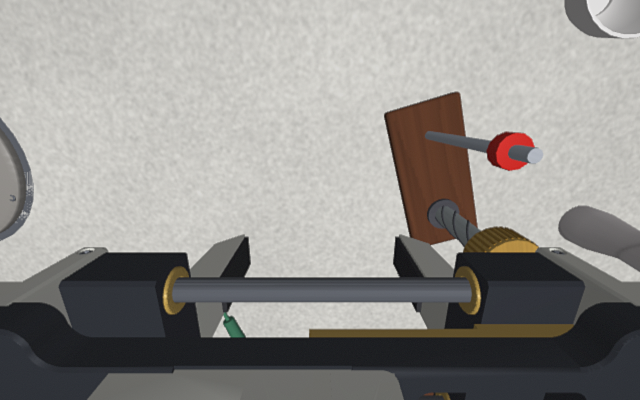

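The wrist view shows the post clearly: base at (429,136), band around (511,151), tip at (536,156). The collar is partly behind the finger at (500,243).

Run:
```python
from h import *
np.set_printoptions(precision=4,suppress=True)
c=load("wrist1")
m=mask(c["image"],(0,150,60),(8,255,255),(470,120,560,190))|mask(c["image"],(172,150,60),(180,255,255),(470,120,560,190))
y,x=np.nonzero(m);print(len(x),x.min(),x.max(),y.min(),y.max(),x.mean(),y.mean())
tip=onz(c,536,156,.195); base=onz(c,429,136,.018); print("tip",tip,"base",base)
T=np.linalg.inv(c["pose"]); th=np.linspace(0,6.283,200)
for zm in np.arange(.164,.182,.002):
    r=[]
    for z in(zm-.006,zm+.006):
        p=np.c_[tip[0]+.013*np.cos(th),tip[1]+.013*np.sin(th),0*th+z]@T[:3,:3].T+T[:3,3]
        r.append((c["fx"]*p[:,0]/p[:,2]+c["cx"]))
    print(round(zm,4),"left",r[0].min(),"right",r[1].max())
```

```text
1015 487 533 133 169 506.7655172413793 149.6935960591133
tip [ 0.6112 -0.1819  0.195 ] base [ 0.6114 -0.1831  0.018 ]
0.164 left 480.8289516500955 right 528.5753917350739
0.166 left 482.3312554539761 right 530.6639924652264
0.168 left 483.86221486477126 right 532.7952182520046
0.17 left 485.422657661767 right 534.9703874133747
0.172 left 487.0134438171679 right 537.1908731979449
0.174 left 488.63546707646805 right 539.4581066760895
0.176 left 490.2896566328444 right 541.7735798156165
0.178 left 491.97697890216244 right 544.1388487558678
0.18 left 493.6984394057167 right 546.5555372953507
```

Band middle is at z of about 0.171, so the collar must rise about 11 mm (0.55 rad). I'll move above the collar and then go down.

>>> tcp_steps --increments '[[[0,0,-0.4,0,0,0],[-0.17,0.64,0,0,0,0],[-0.17,0.64,0,0,0,0],[-0.17,0.64,0,0,0,0],[-0.17,0.64,0,0,0,0],[-0.17,0.66,0,0,0,0],[0,0,0,0,0,0],[0,0,0,0,0,0]]]'

```text
time: 3.78
tool_pos: [0.6057, -0.2842, 0.4032]
tool_rot: [-3.139, -0.001, 1.22]
contact_force: [-0.5, 0.4, -0.7]
opening: 0.0917
grip_force: 0.0
```

Run:
```python
from cell import robot
import cv2,numpy as np
c=robot.read_camera("wrist"); cv2.imwrite("pics/wrist2.png",c["image"][:,:,::-1])
```

```text
(no output)
```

View pics/wrist2.png

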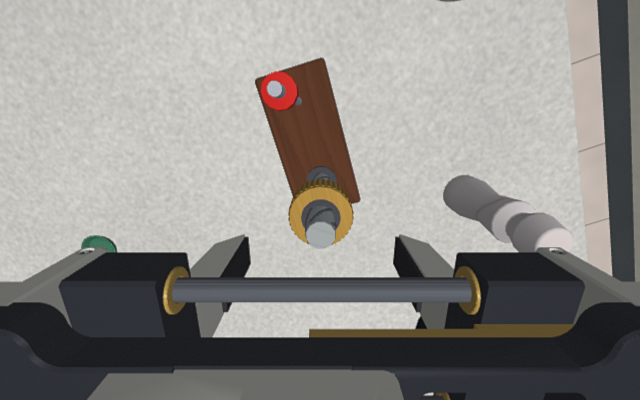

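The fingers straddle the collar symmetrically: column tip at (321,235), finger tips at 248 and 395. I'll go down with a 3 mm correction along tool x, then grip.

In the tool's units: -0.003 m is -0.06, 0.02 m is 0.4.

>>> tcp_steps --increments '[[[-0.06,0,0.4,0,0,0],[0,0,0.4,0,0,0],[0,0,0.4,0,0,0],[0,0,0.3,0,0,0],[0,0,0.2,0,0,0],[0,0,0,0,0,0],[0,0,0,0,0,0]]]'

```text
time: 4.42
tool_pos: [0.6035, -0.2872, 0.3206]
tool_rot: [3.141, -0.0, 1.219]
contact_force: [0.2, 0.2, 0.9]
opening: 0.0921
grip_force: 0.0
```

>>> tcp_steps --increments '[[[0,0,0,0,0,0],[0,0,0,0,0,0],[0,0,0,0,0,0],[0,0,0,0,0,0],[0,0,0,0,0,0],[0,0,0,0,0,0],[0,0,0,0,0,0],[0,0,0,0,0,0]]]' --jaw 0.04 --clamp_n 25

```text
time: 5.08
tool_pos: [0.6033, -0.2879, 0.3197]
tool_rot: [-3.139, -0.0, 1.218]
contact_force: [-4.1, 1.5, 3.7]
opening: 0.0555
grip_force: 25.0
```

In the tool's units: -0.0014 m is -0.028, -0.07 rad is -0.28.

>>> tcp_steps --increments '[[[0,0,-0.028,0,0,-0.28],[0,0,-0.028,0,0,-0.28],[0,0,-0.028,0,0,-0.28],[0,0,-0.028,0,0,-0.28],[0,0,-0.028,0,0,-0.28],[0,0,-0.028,0,0,-0.28],[0,0,-0.028,0,0,-0.28],[0,0,-0.028,0,0,-0.28]]]'

```text
time: 5.75
tool_pos: [0.6037, -0.2879, 0.3309]
tool_rot: [-3.141, -0.001, 1.781]
contact_force: [-0.6, 1.8, 2.4]
opening: 0.0554
grip_force: 25.0
```

>>> tcp_steps --increments '[[[0,0,0,0,0,0],[0,0,0,0,0,0],[0,0,0,0,0,0]]]'

```text
time: 6.0
tool_pos: [0.6038, -0.2878, 0.3309]
tool_rot: [-3.141, -0.0, 1.776]
contact_force: [-2.3, 1.8, 1.5]
opening: 0.0554
grip_force: 25.0
```

>>> tcp_steps --increments '[[[0,0,0,0,0,0],[0,0,0,0,0,0],[0,0,0,0,0,0],[0,0,0,0,0,0],[0,0,0,0,0,0],[0,0,0,0,0,0]]]' --jaw 0.092

```text
time: 6.5
tool_pos: [0.6039, -0.2881, 0.3309]
tool_rot: [3.141, 0.0, 1.778]
contact_force: [0.3, 0.0, -0.2]
opening: 0.0899
grip_force: 0.0
```

>>> tcp_steps --increments '[[[0,0,-0.2,0,0,0],[0,0,-0.4,0,0,0],[0,0,-0.6,0,0,0],[0,0,-0.6,0,0,0],[-0.4,-0.6,0,0,0,0],[-0.4,-0.6,0,0,0,0],[-0.4,-0.6,0,0,0,0],[-0.4,-0.6,0,0,0,0]]]'

```text
time: 7.17
tool_pos: [0.5017, -0.3915, 0.4221]
tool_rot: [3.141, 0.001, 1.779]
contact_force: [-0.0, -0.0, 1.2]
opening: 0.0918
grip_force: 0.0
```

Now check with the side view, comparing the collar before and after.

Run:
```python
from cell import robot
from h import *
c=robot.read_camera("side"); np.savez("side1.npz",**c); t=robot.read_camera("top"); np.savez("top1.npz",**t)
s0=load("side0")
f=lambda i:cv2.resize(i[100:220,250:325],None,fx=5,fy=5,interpolation=cv2.INTER_CUBIC)
cv2.imwrite("pics/cmp.png",np.hstack([f(s0["image"]),f(c["image"])])[:,:,::-1])
for nm,q in(("s0",s0),("s1",c)):
    for k,lo,hi,b in(("red",(0,150,60),(8,255,255),(265,140,290,165)),("brass",(14,90,50),(28,255,255),(265,115,305,150))):
        y,x=np.nonzero(mask(q["image"],lo,hi,b)); print(nm,k,len(x),x.mean(),y.mean(),y.min(),y.max())
```

```text
s0 red 50 276.62 153.6 150 158
s0 brass 293 283.87030716723547 136.5665529010239 125 146
s1 red 49 276.734693877551 153.6530612244898 150 158
s1 brass 300 283.4433333333333 133.15666666666667 121 142
```

View pics/cmp.png

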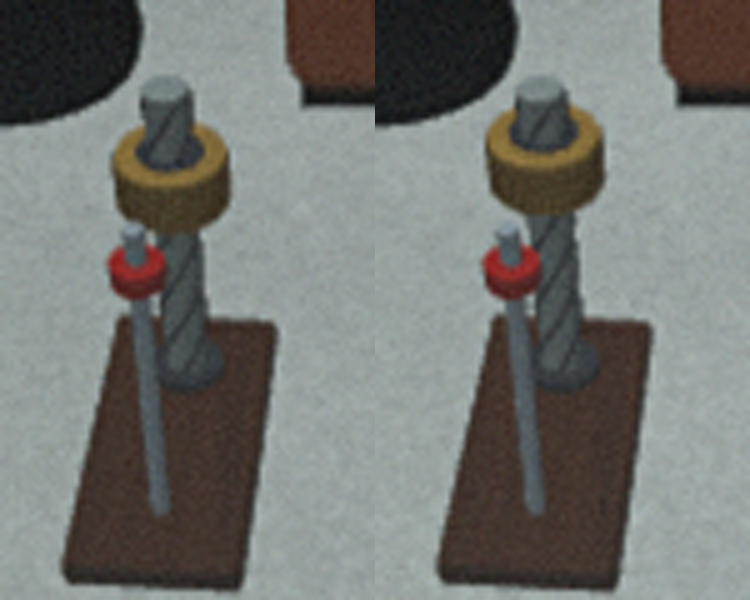

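The collar rose 3.4 to 4 px, which is about 9.5–11 mm, close to the 11 mm turned. The band mask has not moved (y = 153.6 before and after), and the gripper is clear.

```bash
python3 -c "
from cell import robot
print(robot.hand_in())"
```

```text
the job is handed in; nothing more can be done
None
```

The brass collar is turned up about 11 mm to z ≈ 0.171 m, level with the middle of the red band by my measurements; the band did not move, I never went near the black collar, and the job is handed in (no verdict was returned).

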